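# Snap a sample capsule shut in the locking clamp and release it

## Robot

A 7-joint arm with a two-finger parallel gripper is mounted at the origin on a cart in front of the work surface, level with it; the furniture and walls round the work are solid. World frame = base frame: x ahead of the robot, y to its left, z up, the work surface at z = 0. Lengths are in m, angles in rad, forces in N, time in s.
With the tool pointing down it reaches from about 0.425 to 0.925 m from the base axis. Payload 6.8 kg.
Tool frame: the origin (TCP) lies at the very end of the fingers, on their centre line; the grasp point (between the pads) lies bot.grip_point_offset behind it (bot.grip_point_offset is the distance from the TCP to the grasp point, in m); z points along the fingers, y is the line along which they close (so a half turn about z gives the same grasp; the last joint's range is limited). The gripper opens to 85 mm and grips with 20 to 120 N. Pads are 22 mm wide; open, the fingers measure 114 mm over their backs; the gripper's body (76 mm by 85 mm) begins 54 mm behind the grasp point. The pads swing forward as they close: fully open they stand 13 mm farther back than shut.
Start: joints at [1.162, 0.477, 0.022, 1.555, -0.011, 1.109, -0.083], TCP at [0.2, -0.645, 0.231] pointing down, gripper open.
Joint ranges: [-2.96, 2.96], [-0.34, 2.1], [-1.41, 1.46], [0.24, 2.44], [-1.37, 4.51], [0.17, 1.92], [-2.96, 2.96]. Speed limits (rad/s): [2.39, 2.39, 3.14, 3.14, 3.14, 3.14, 3.14].

## Interface

Orientations are given as a unit quaternion [w, x, y, z].
In Python, from station import bot, imaging gives the robot as it stands. The module is installed in compiled form; this text tells all that it offers.
- The arm moves only by the tool carry_out, never from a script. Its argument "targets" is one flat list of numbers, 5 for each row, row after row: the closure in counts, from 0 (fully open) to 255 (shut), then the shift along the world's x, y, z in mm, then the turn about the world's z in degrees. A call has 1 to 20 rows; each row shifts and turns the commanded pose from where the row before left it; what a row does not reach is not made up. A row lasts 1/10 s, in which the tool goes at most 50 mm and 8.59 degrees, less where a joint would pass 70% of its speed; a pose out of reach is approached as far as the arm can. A call is refused whole if a number of a shift passes 50 or a number of a turn 8.59, either way. A call with a gripper value outside its range is refused whole. The fingers move at their own pace and stop on an object; "newtons" is the grip in N (left out, the last holds). Time passes only in rows, so rows that do not move let the fingers close. It gives the time, the measured TCP pose, the force, the opening and the grip force at its end, in the units of the state.
- bot.get_obs(): the state, without advancing time (a new reading comes with each control period).
- imaging.read_camera(name): name is "side" or "top" or "wrist"; returns a dict with "frame" (400x640x3 uint8, red, green, blue), "fov_y" (degrees; the focal length in pixels is half the picture's height over the tangent of half this angle, whatever the lens; pixels are square), "cx", "cy" (the principal point, pixels), "pose" (4x4, takes a point from camera to world coordinates); the wrist camera has in their place "tool_from_camera" (4x4, takes a point from camera to tool coordinates, whose origin is the TCP and whose axes are the flange's). Camera axes: x right, y up, looking along -z (the intrinsics and any distortion apply to the point x, -y, -z); pixel columns grow to the right and rows downward; lengths in m; the calibration is good to about 2 mm. A picture is of the moment at which its call begins: read the wrist's pose just before it. There is no depth.
- bot.hand_in(): hands the job in; it is judged then, once.
The state is a dict: "t": time; "q": joint angles; "joint_vel": joint speeds; "joint_torque": joint torques, N m; "eef_pos": TCP position; "tool_rot": TCP orientation; "contact_force": force on the tool from outside, world axes, zero at the start; "torque": the same for the moment, N m; "gripper_width": opening from 0.0 (shut) to 1.0 (fully open); "grasp_force": force on a finger pad.
Only numpy, scipy, OpenCV 4.12 (cv2) and the standard library are available. Lean on these libraries where they do the work, as an engineer would, in place of code of your own. Each camera call takes 0.05 s, during which the arm holds its last target. There are 200 camera calls.

## Task

Close the sample capsule with the bench locking clamp: push the red handle down, without forcing it, until it goes over centre and stays locked by itself with the jaw holding the brass lid fully home. Take the hand off the handle, then press the yellow release lever down until the jaw springs open, and leave the closed capsule in its nest; do not touch the capsule or disturb the glassware and the tin beside the clamp.

Things in the scene. Friction and masses are not known exactly. Their poses are not given: they have to be found in the camera images.
- clamp: Grey locking clamp fixed to the bench, base plate 240x74x10 mm. Origin: on the bench under the jaw pivot; x points along the base toward the jaw and capsule, -x toward the red handle, +y toward the side with the yellow release lever, z up. The handle turns on an axis parallel to y through x=-45, z=55 mm of this frame.
- handle_bar: The clamp's red-gripped handle: origin on its pivot, bar along its own -x, z its upper side; the red grip (22 wide, 16 thick) covers 70 to 205 mm from the pivot. 21 to 60 degrees above level when open, +8 to -11 when locked. Where it locks varies from day to day by some 30 mm at the grip, cannot be told from the open pose and must be felt. Over 30 N on it is forcing it.
- handle_press (a point): Point on top of the grip, on its middle line, 165 mm from the pivot. Pressed straight down about here (finger slides along the grip) the handle first moves freely, then resists with up to about 15 N; the load fades near level, at centre it is gone and the handle drops the last 6 mm or so by itself on to a rubber stop, where more push makes the force shoot up (about 10 N a mm).
- release (a joint): Yellow release lever, rad: 0 at rest, grows as its paddle is pressed down, 0.62 fully down (paddle 23 mm lower); springs back. With the clamp locked it takes about 12 N; the handle is thrown off its lock in the second half of the travel, at the latest fully down. If the handle is not locked it throws nothing.
- release_tab (a point): Point on top of the yellow paddle (26 mm wide, reaching 16 mm further out than this point), at x=-162, y=85 and z=46 mm in the clamp's frame at rest; free air all round, aside of the handle's swing.
- jaw: Clamp jaw, steel arm 65 mm long with a spring-loaded black rubber pad under its end; origin on its pivot, its own x along the arm. It leans up about 11 degrees when open and is level when the clamp is locked, pressing with some 35 N. It springs up when the clamp is released.
- pad_tip (a point): Lower face of the rubber pad under the jaw's end: about 103 mm above the bench with the jaw open, about 92 mm when clamped.
- capsule: Steel sample capsule, 42 mm across, standing in the aluminium pedestal nest under the jaw; origin at the centre of its underside, z up; 35 mm high with the lid not yet home, 30 mm with it home.
- capsule_lid (a joint): How far the brass lid (41 mm across) has been pressed into the capsule, m: 0 at the start, 0.005 fully home; stiff, takes about 14 N and stays where it is pushed.
- nest (a point): Centre of the floor of the nest, 62 mm above the bench.
- vial: Glass sample vial with blue cap, 27 mm across, 60 mm high; origin at the centre of its underside. Leave alone.
- tin: Round metal tin, 62 mm across, 22 mm high; origin at the centre of its underside. Leave alone.
- beaker: Empty glass beaker, 54 mm across, 66 mm high; origin at the centre of its underside. Leave alone.
Things that resemble listed ones, but are neither listed nor needed, are in the scene too. What is shaped like the capsule but turquoise is not meant.

How it is judged:
By the outcome, as a careful person would: the job done as asked, in the order asked, and still so for the second after the job is handed in, with the robot touching nothing.
It also fails if it takes over 61 s, if anything falls off the work surface, if the arm or the gripper's body presses on something with over 40 N, if the wrist force passes 120 N, or if a joint passes its speed limit or range.

## Working session

There is one attempt and no reset: what is moved stays moved. The work goes in short steps, Python scripts to look and compute and a tool call to move; the robot and the scene stay as the last step left them, time stands still between calls to the robot, and variables do not carry over. Pictures are saved under pics/ and viewed, at most 10 in all, crops included, and the job is handed in when it is done.

Besides the shell and the picture viewer there is one more tool, called after "Emit:" as a command line: name --argument value ..., lists and objects as JSON in quotes. carry_out: Moves the arm, as the interface text tells. Its arguments: {"type":"object","properties":{"targets":{"type":"array","items":{"type":"number"}},"newtons":{"type":"number"}},"required":["targets"]}

```bash
mkdir -p pics
cat > h.py <<'E'
from station import bot, imaging
import numpy as np, cv2
def cam(n):
    d=imaging.read_camera(n); return d
def save(d,name): cv2.imwrite('pics/'+name,cv2.cvtColor(d['frame'],cv2.COLOR_RGB2BGR))
def ray(d,u,v):
    f=200/np.tan(np.radians(d['fov_y']/2)); P=np.array(d['pose'])
    r=P[:3,:3]@np.array([(u-d['cx'])/f,-(v-d['cy'])/f,-1]); return P[:3,3],r
def onz(d,u,v,z):
    o,r=ray(d,u,v); return o+r*(z-o[2])/r[2]
def proj(d,p):
    f=200/np.tan(np.radians(d['fov_y']/2)); P=np.array(d['pose']); c=P[:3,:3].T@(np.array(p)-P[:3,3])
    return np.array([d['cx']+f*c[0]/-c[2], d['cy']-f*c[1]/-c[2]])
def tri(d1,a,d2,b):
    o1,r1=ray(d1,*a);o2,r2=ray(d2,*b)
    s=np.linalg.lstsq(np.c_[r1,-r2],o2-o1,rcond=None)[0]
    p,q=o1+s[0]*r1,o2+s[1]*r2; return (p+q)/2,np.linalg.norm(p-q)
E
python3 - <<'E'
from h import *
for n in('top','side'):
    d=cam(n);save(d,n+'1.png');print({k:v for k,v in d.items() if k!='frame'})
o=bot.get_obs();print(o,bot.grip_point_offset)
E
```

```text
{'fov_y': 51.96218583701336, 'cx': 313.9702441868409, 'cy': 200.32124732919957, 'pose': array([[-0.0223389 ,  0.99449748, -0.10235102,  0.47331419],
       [-0.99973773, -0.02170461,  0.00730685, -0.14940647],
       [ 0.00504516,  0.1024874 ,  0.99472151,  0.97314391],
       [ 0.        ,  0.        ,  0.        ,  1.        ]])}
{'fov_y': 47.84310135148147, 'cx': 320.50965057786277, 'cy': 199.26266978518754, 'pose': array([[-0.92448912,  0.31133363, -0.2199801 ,  0.36108736],
       [-0.38088215, -0.77825637,  0.49924524,  0.27909078],
       [-0.01576908,  0.54533328,  0.83807097,  0.84415231],
       [ 0.        ,  0.        ,  0.        ,  1.        ]])}
{'t': 0.1, 'q': array([ 1.1619129 ,  0.47771974,  0.02236552,  1.55629538, -0.01147824,
        1.10927211, -0.08310347]), 'joint_vel': array([-8.97761269e-05, -1.24214619e-03, -2.05452654e-05, -2.33438438e-03,
       -5.21152446e-04, -3.82877483e-04,  1.01619178e-03]), 'joint_torque': array([ 3.97019408e-03, -5.97761714e+01,  1.61349613e+00, -2.81955689e+01,
        1.28351036e-02,  5.03355855e-03,  3.03657566e-05]), 'eef_pos': array([ 0.19980797, -0.64423175,  0.23044598]), 'tool_rot': array([-7.60312611e-04,  9.88711673e-01,  1.49828620e-01, -1.87372479e-04]), 'contact_force': array([-0.01304738,  1.01063371,  0.19606571]), 'torque': array([ 0.0133711 ,  0.00340459, -0.01027012]), 'grasp_force': 0.0, 'gripper_width': 0.9976506964979307} 0.0187
```

View pics/top1.png

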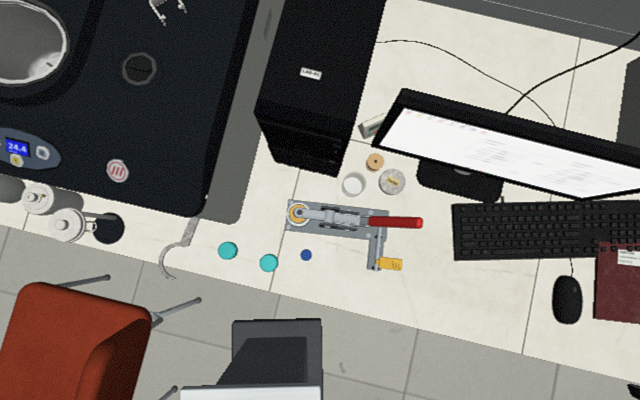

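View pics/side1.png

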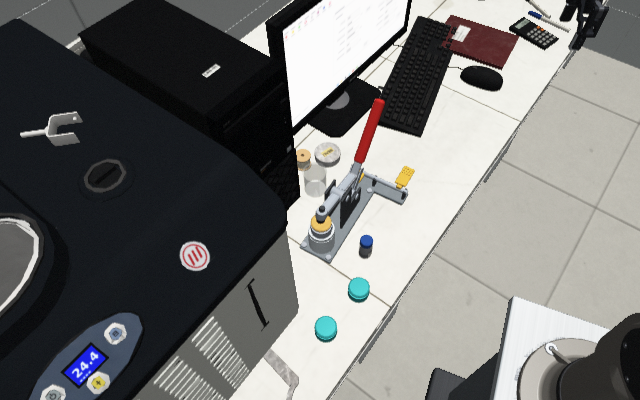

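Top view: capsule with brass lid at (298,214), red handle running right to (422,222), yellow paddle at (391,264), grey base plate from (288,200) to about (388,240). The side view shows the handle raised, its tip at (380,100), and the paddle at (405,177).

Run:
```python
from h import *
t=cam('top');s=cam('side')
def blobs(d,lo,hi,box,flip=False):
    h=cv2.cvtColor(d['frame'],cv2.COLOR_RGB2HSV);m=cv2.inRange(h,lo,hi)
    k=np.zeros_like(m);x0,x1,y0,y1=box;k[y0:y1,x0:x1]=m[y0:y1,x0:x1]
    c=max(cv2.findContours(k,cv2.RETR_EXTERNAL,cv2.CHAIN_APPROX_NONE)[0],key=cv2.contourArea)
    M=cv2.moments(c);return np.array([M['m10']/M['m00'],M['m01']/M['m00']]),cv2.minAreaRect(c),c[:,0]
Y=((20,120,120),(32,255,255));R=((0,150,60),(6,255,255))
a,ra,ca=blobs(t,*Y,(370,420,250,280));b,rb,cb=blobs(s,*Y,(390,420,155,195))
print('paddle',a,ra,b,rb,tri(t,a,s,b),onz(t,*a,.046))
ends={}
for n,d,box in(('t',t,(350,440,205,240)),('s',s,(350,390,90,170))):
    c,r,k=blobs(d,*R,box); v=cv2.boxPoints(r);
    i=np.argsort([np.linalg.norm(v[j]-v[(j+1)%4]) for j in range(4)])[:2]
    e=[(v[j]+v[(j+1)%4])/2 for j in i]; e.sort(key=lambda p:p[0]); ends[n]=e; print(n,c,r,e)
    if n=='t':ct=c
    else: print('ctr',tri(t,ct,s,c))
A=tri(t,ends['t'][0],s,ends['s'][0]);B=tri(t,ends['t'][1],s,ends['s'][1])
print('grip',A,B,np.linalg.norm(A[0]-B[0]))
l,rl,_=blobs(t,(14,90,90),(28,255,255),(284,312,200,230));l2,rl2,_=blobs(s,(14,90,90),(28,255,255),(305,340,205,245))
print('lid',l,rl,onz(t,*l,.097),l2,rl2,tri(t,l,s,l2))
c=cv2.resize(t['frame'][185:285,270:440],None,fx=4.5,fy=4.5,interpolation=cv2.INTER_CUBIC);cv2.imwrite('pics/c1.png',c[:,:,::-1])
```

```text
paddle [389.26928675 263.04366812] ((388.5000305175781, 263.0), (25.509687423706055, 10.932723045349121), 6.340191841125488) [403.98481215 176.49720224] ((403.691162109375, 177.01467895507812), (11.147406578063965, 23.323806762695312), 30.963754653930664) (array([ 0.42425118, -0.32229974,  0.04116437]), np.float64(0.00112902903177675)) [ 0.42395872 -0.3215406   0.046     ]
t [395.81368103 221.56160242] ((394.99688720703125, 221.61834716796875), (52.21875762939453, 10.022845268249512), 1.5074357986450195) [array([368.89655, 220.9315 ], dtype=float32), array([421.09723, 222.30519], dtype=float32)]
s [369.51326504 129.30207512] ((369.5325012207031, 130.01123046875), (11.153244018554688, 67.3490982055664), 19.05770492553711) [array([358.53708, 161.84009], dtype=float32), array([380.52792,  98.18237], dtype=float32)]
ctr (array([ 0.51137164, -0.31544569,  0.16549338]), np.float64(0.001084815569134351))
grip (array([ 0.51581691, -0.27003978,  0.11240086]), np.float64(0.00014069554677611468)) (array([ 0.50598258, -0.35079615,  0.21994487]), np.float64(0.00011961600114383224)) 0.1348481268079948
lid [295.29103215 214.39424704] ((296.5, 213.0), (18.0, 15.0), 90.0) [ 0.53409433 -0.11523731  0.097     ] [320.78820375 224.16085791] ((320.8375244140625, 223.27410888671875), (20.234161376953125, 15.67435073852539), 4.085616588592529) (array([ 0.53489611, -0.11496686,  0.09502872]), np.float64(0.001381115670120925))
```

View pics/c1.png

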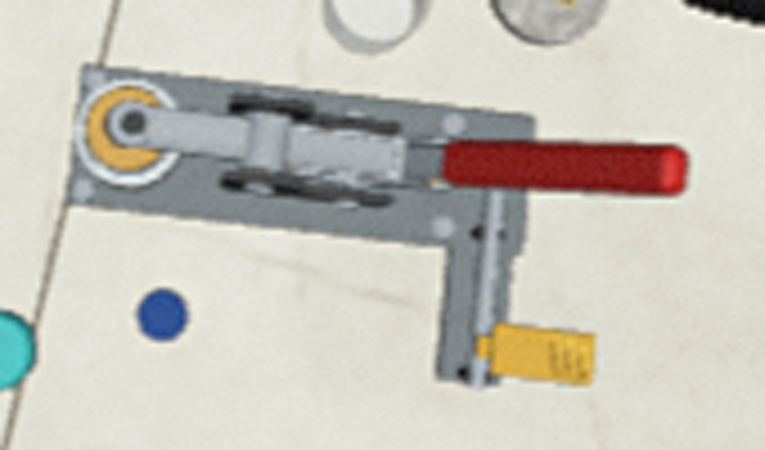

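Crop: base plate, jaw over the brass lid, handle and paddle are all clear. The two-view checks agree: grip length is 134.8 mm (135 given), pivot height 56.6 mm (55 given), and handle angle about 53°.

Emit:
carry_out --targets '[255,18,26,3.5,-2,255,18,26,3.5,-2,255,18,26,3.5,-2,255,18,26,3.5,-2,255,18,26,3.5,-2,255,18,26,3.5,-2,255,18,26,3.5,-2,255,18,26,3.5,-2,255,18,26,3.5,-2,255,18,26,3.5,-2,255,18,26,3.5,-2,255,18,26,3.5,-2,255,23.5,5.5,0,0,255,23.5,5.5,0,0,255,23.5,5.5,0,0,255,23.5,5.5,0,0,255,0,0,0,0,255,0,0,0,0]'

```text
t: 2.0
eef_pos: [0.5098, -0.3105, 0.2729]
tool_rot: [-0.0, 0.998, -0.059, -0.0]
contact_force: [-0.4, -0.1, -0.1]
gripper_width: -0.001
grasp_force: 0.0
```

Run:
```python
from h import *
t=cam('top');s=cam('side')
a=t['frame'][130:290,260:460];b=s['frame'][40:240,280:480]
a=cv2.resize(a,(400,320));b=cv2.resize(b,(400,400))
im=np.zeros((400,800,3),np.uint8);im[:320,:400]=a;im[:,400:]=b;cv2.imwrite('pics/a1.png',im[:,:,::-1])
```

```text
(no output)
```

View pics/a1.png

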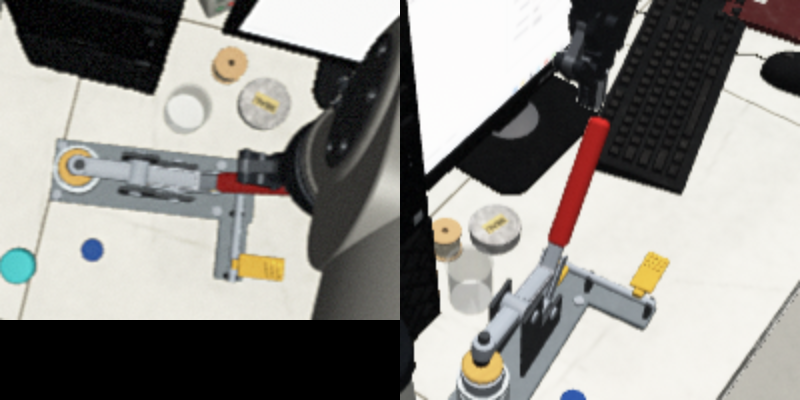

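Top and side views show the shut fingers directly above the red grip, near the middle of its length, clear of the monitor, tin and beaker. I'll descend now.

Emit:
carry_out --targets '[255,0,0,-12,0,255,0,0,-12,0,255,0,0,-12,0,255,0,0,-12,0,255,0,0,-10,0,255,0,0,-5,0,255,0,0,-5,0,255,-0.5,-4,-3,0,255,-0.5,-4,-3,0,255,-0.5,-4,-3,0,255,-0.5,-4,-3,0,255,0,0,0,0]'

```text
t: 3.3
eef_pos: [0.5075, -0.3277, 0.193]
tool_rot: [0.0, 0.998, -0.06, -0.0]
contact_force: [-0.7, 0.4, -0.6]
gripper_width: 0.004
grasp_force: 0.0
```

Emit:
carry_out --targets '[255,-0.3,-3,-4,0,255,-0.3,-3,-4,0,255,-0.3,-3,-4,0,255,-0.3,-3,-4,0,255,-0.3,-3,-4,0,255,0,0,0,0]'

```text
t: 3.9
eef_pos: [0.5059, -0.3421, 0.1724]
tool_rot: [-0.0, 0.998, -0.059, -0.001]
contact_force: [0.5, -0.1, 0.1]
gripper_width: 0.002
grasp_force: 0.0
```

Emit:
carry_out --targets '[255,-0.3,-2.5,-4,0,255,-0.3,-2.5,-4,0,255,-0.3,-2.5,-4,0,255,-0.3,-2.5,-4,0,255,-0.3,-2.5,-4,0,255,0,0,0,0]'

```text
t: 4.5
eef_pos: [0.5045, -0.3545, 0.1526]
tool_rot: [-0.0, 0.998, -0.059, -0.0]
contact_force: [0.2, -1.2, -1.0]
gripper_width: 0.0
grasp_force: 0.0
```

Run:
```python
from h import *
s=cam('side')
im=cv2.resize(s['frame'][40:240,280:480],(600,600));cv2.imwrite('pics/a2.png',im[:,:,::-1])
```

```text
(no output)
```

View pics/a2.png

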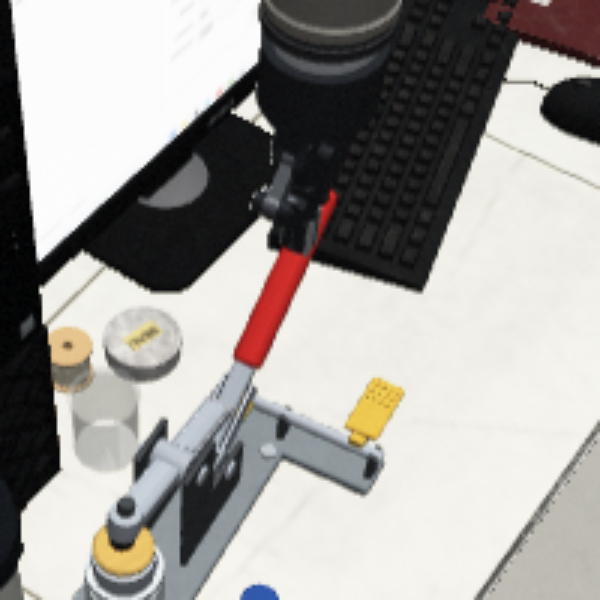

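The fingertips are resting on the red grip and the handle has come down. Its tip is now at about crop (330,195), and nothing else has moved.

Emit:
carry_out --targets '[255,-0.2,-2,-4,0,255,-0.2,-2,-4,0,255,-0.2,-2,-4,0,255,-0.2,-2,-4,0,255,0,0,0,0]'

```text
t: 5.05
eef_pos: [0.5042, -0.3631, 0.1375]
tool_rot: [0.0, 0.998, -0.059, 0.0]
contact_force: [-0.8, -0.0, 4.3]
gripper_width: -0.001
grasp_force: 1.7
```

Emit:
carry_out --targets '[255,-0.2,-2,-4,0,255,-0.2,-2,-4,0,255,-0.2,-2,-4,0,255,-0.2,-1.5,-4,0,255,0,0,0,0]'

```text
t: 5.55
eef_pos: [0.5035, -0.3708, 0.1219]
tool_rot: [0.001, 0.998, -0.059, 0.0]
contact_force: [-1.3, -1.9, 6.2]
gripper_width: -0.002
grasp_force: 2.6
```

Emit:
carry_out --targets '[255,-0.2,-1.5,-4,0,255,-0.2,-1.5,-4,0,255,0,0,0,0]'

```text
t: 5.85
eef_pos: [0.503, -0.374, 0.1138]
tool_rot: [0.001, 0.998, -0.059, 0.0]
contact_force: [-0.4, -1.2, 5.6]
gripper_width: 0.001
grasp_force: 2.1
```

Emit:
carry_out --targets '[255,-0.2,-1.3,-3,0,255,-0.2,-1.3,-3,0,255,0,0,0,0]'

```text
t: 6.15
eef_pos: [0.5026, -0.3762, 0.1076]
tool_rot: [0.001, 0.998, -0.059, 0.0]
contact_force: [0.0, -1.2, 4.8]
gripper_width: -0.001
grasp_force: 1.8
```

Emit:
carry_out --targets '[255,-0.1,-1,-3,0,255,0,0,0,0]'

```text
t: 6.35
eef_pos: [0.5025, -0.377, 0.1046]
tool_rot: [0.0, 0.998, -0.059, 0.0]
contact_force: [-0.2, -1.7, 4.2]
gripper_width: -0.003
grasp_force: 1.7
```

Emit:
carry_out --targets '[255,-0.1,-1,-3,0,255,0,0,0,0]'

```text
t: 6.55
eef_pos: [0.5024, -0.3776, 0.1014]
tool_rot: [0.0, 0.998, -0.059, 0.0]
contact_force: [-1.3, -1.7, 3.4]
gripper_width: -0.0
grasp_force: 1.5
```

Emit:
carry_out --targets '[255,-0.1,-1,-3,0,255,0,0,0,0]'

```text
t: 6.75
eef_pos: [0.5023, -0.3784, 0.0982]
tool_rot: [0.0, 0.998, -0.059, -0.0]
contact_force: [-0.3, -1.0, 2.8]
gripper_width: 0.0
grasp_force: 1.4
```

Emit:
carry_out --targets '[255,0,-0.6,-2.5,0,255,0,0,0,0]'

```text
t: 6.95
eef_pos: [0.5022, -0.3789, 0.0956]
tool_rot: [-0.0, 0.998, -0.059, -0.0]
contact_force: [-0.3, -1.7, 4.0]
gripper_width: 0.003
grasp_force: 1.3
```

Emit:
carry_out --targets '[255,0,-0.6,-2.5,0,255,0,0,0,0]'

```text
t: 7.15
eef_pos: [0.5021, -0.3794, 0.0929]
tool_rot: [-0.0, 0.998, -0.059, -0.0]
contact_force: [-0.4, -1.0, 1.7]
gripper_width: 0.003
grasp_force: 1.2
```

Emit:
carry_out --targets '[255,0,-0.5,-2.5,0,255,0,0,0,0]'

```text
t: 7.35
eef_pos: [0.5021, -0.3799, 0.0904]
tool_rot: [-0.0, 0.998, -0.059, -0.0]
contact_force: [0.4, -1.1, 2.0]
gripper_width: 0.003
grasp_force: 1.1
```

Emit:
carry_out --targets '[255,0,-0.5,-2.5,0,255,0,0,0,0]'

```text
t: 7.55
eef_pos: [0.5021, -0.3804, 0.0879]
tool_rot: [-0.0, 0.998, -0.059, -0.0]
contact_force: [0.8, -0.7, 1.9]
gripper_width: 0.001
grasp_force: 1.0
```

Emit:
carry_out --targets '[255,0,-0.5,-2.5,0,255,0,0,0,0]'

```text
t: 7.75
eef_pos: [0.5021, -0.3809, 0.0854]
tool_rot: [-0.0, 0.998, -0.059, -0.0]
contact_force: [-0.4, -1.5, 2.8]
gripper_width: 0.0
grasp_force: 0.9
```

Emit:
carry_out --targets '[255,0,-0.4,-2.5,0,255,0,0,0,0]'

```text
t: 7.95
eef_pos: [0.5021, -0.3814, 0.0829]
tool_rot: [-0.0, 0.998, -0.059, -0.0]
contact_force: [-1.0, -1.2, 1.8]
gripper_width: 0.004
grasp_force: 0.8
```

Emit:
carry_out --targets '[255,0,-0.4,-2.5,0,255,0,0,0,0]'

```text
t: 8.15
eef_pos: [0.5021, -0.3817, 0.0804]
tool_rot: [-0.0, 0.998, -0.059, -0.0]
contact_force: [-0.3, -1.2, 1.6]
gripper_width: -0.002
grasp_force: 0.7
```

Emit:
carry_out --targets '[255,0,-0.4,-2.5,0,255,0,0,0,0]'

```text
t: 8.35
eef_pos: [0.502, -0.3821, 0.0779]
tool_rot: [-0.0, 0.998, -0.059, -0.0]
contact_force: [-1.0, -1.1, 1.7]
gripper_width: 0.0
grasp_force: 0.6
```

Emit:
carry_out --targets '[255,0,-0.4,-2,0,255,0,0,0,0]'

```text
t: 8.55
eef_pos: [0.5021, -0.3824, 0.0759]
tool_rot: [-0.0, 0.998, -0.059, -0.0]
contact_force: [-0.6, -1.3, 0.5]
gripper_width: -0.0
grasp_force: 0.6
```

Emit:
carry_out --targets '[255,0,-0.3,-2.5,0,255,0,0,0,0]'

```text
t: 8.75
eef_pos: [0.5021, -0.3827, 0.0734]
tool_rot: [-0.0, 0.998, -0.059, -0.0]
contact_force: [-1.1, -0.6, -0.1]
gripper_width: -0.002
grasp_force: 0.4
```

Emit:
carry_out --targets '[255,0,-0.3,-2.5,0,255,0,0,0,0]'

```text
t: 8.95
eef_pos: [0.5021, -0.383, 0.0709]
tool_rot: [-0.0, 0.998, -0.059, -0.0]
contact_force: [-0.1, -0.2, 0.2]
gripper_width: 0.002
grasp_force: 0.3
```

Emit:
carry_out --targets '[255,0,-0.3,-2,0,255,0,0,0,0]'

```text
t: 9.15
eef_pos: [0.5022, -0.3833, 0.0689]
tool_rot: [-0.0, 0.998, -0.059, -0.0]
contact_force: [0.2, -0.8, 0.2]
gripper_width: 0.001
grasp_force: 0.2
```

One step at a time from here.

Emit:
carry_out --targets '[255,0,-0.2,-2,0,255,0,0,0,0]'

```text
t: 9.35
eef_pos: [0.5023, -0.3835, 0.067]
tool_rot: [-0.0, 0.998, -0.059, -0.0]
contact_force: [-1.3, -0.1, 0.3]
gripper_width: -0.001
grasp_force: 0.2
```

Emit:
carry_out --targets '[255,0,-0.2,-2,0,255,0,0,0,0]'

```text
t: 9.55
eef_pos: [0.5032, -0.3839, 0.0664]
tool_rot: [0.0, 0.998, -0.059, 0.001]
contact_force: [-1.6, 2.9, 8.7]
gripper_width: -0.001
grasp_force: 4.7
```

The force shot up at z≈66 mm, which looks like the rubber stop. I'll lift off and check that the handle stays down.

Emit:
carry_out --targets '[255,0,0,5,0,255,0,0,10,0,255,0,0,15,0,255,0,0,20,0,255,0,0,30,0,255,0,0,40,0,255,0,0,40,0,255,0,0,0,0,255,0,0,0,0]'

```text
t: 10.45
eef_pos: [0.5029, -0.3844, 0.2274]
tool_rot: [0.001, 0.998, -0.059, 0.002]
contact_force: [-0.6, -0.0, -0.7]
gripper_width: -0.0
grasp_force: 0.0
```

Run:
```python
from h import *
t=cam('top');s=cam('side')
a=t['frame'][150:290,270:445];b=s['frame'][90:260,290:440]
a=cv2.resize(a,(400,320));b=cv2.resize(b,(400,453))
im=np.zeros((453,800,3),np.uint8);im[:320,:400]=a;im[:,400:]=b;cv2.imwrite('pics/a3.png',im[:,:,::-1])
```

```text
(no output)
```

View pics/a3.png

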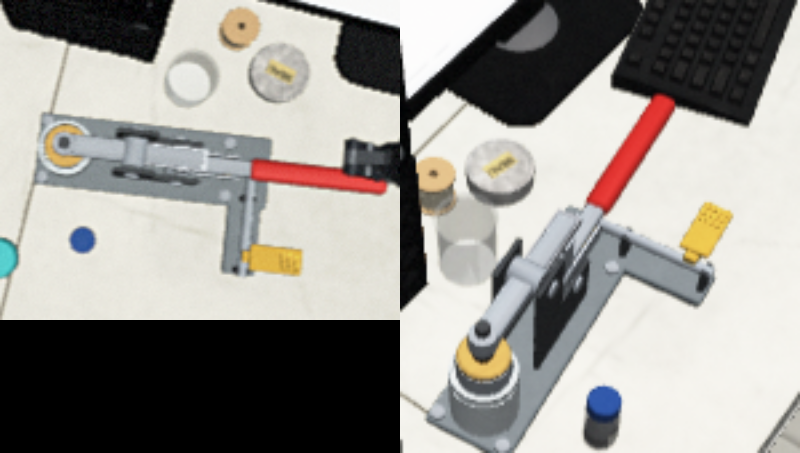

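The handle stays down with the hand off: side-crop tip at (665,105), with the glassware and tin undisturbed. The brass lid still looks proud of the rim, so I'll measure handle angle, lid height and pad height.

Run:
```python
from h import *
t=cam('top');s=cam('side')
def blob(im,lo,hi,box):
    m=cv2.inRange(cv2.cvtColor(im,cv2.COLOR_RGB2HSV),lo,hi);k=np.zeros_like(m);x0,x1,y0,y1=box;k[y0:y1,x0:x1]=m[y0:y1,x0:x1]
    c=max(cv2.findContours(k,cv2.RETR_EXTERNAL,cv2.CHAIN_APPROX_NONE)[0],key=cv2.contourArea);M=cv2.moments(c)
    return np.array([M['m10']/M['m00'],M['m01']/M['m00']]),cv2.minAreaRect(c),cv2.boundingRect(c)
L=((14,90,90),(28,255,255));t0=cv2.imread('pics/top1.png')[:,:,::-1].copy();s0=cv2.imread('pics/side1.png')[:,:,::-1].copy()
for n,i,b in(('t',(t0,t['frame']),(284,312,200,230)),('s',(s0,s['frame']),(305,340,205,245))):
    for im in i: print(n,blob(im,*L,b))
# handle angle in side: grip axis direction, use lower (pivot side) end and far end w/ vertical clamp plane
c,r,_=blob(s['frame'],(0,150,60),(6,255,255),(345,400,90,180));v=cv2.boxPoints(r)
i=np.argsort([np.linalg.norm(v[j]-v[(j+1)%4]) for j in range(4)])[:2];e=sorted([(v[j]+v[(j+1)%4])/2 for j in i],key=lambda p:p[0])
piv=np.array([.5209,-.2282,.0566]);xc=np.array([.121,.993,0]);n=np.array([.993,-.121,0])
P=[]
for q in e:
    o,d=ray(s,*q);p=o+d*((piv-o)@n)/(d@n);P.append(p);print(p,np.linalg.norm(p-piv))
d=P[1]-P[0];print('angle',np.degrees(np.arctan2(d[2],-d@xc)))
for k in (t,s):
  for z in(.092,.097,.103): print(proj(k,[.5348,-.115,z]))
im=np.hstack([cv2.resize(x[195:265,290:360],(400,400),interpolation=cv2.INTER_CUBIC) for x in(s0,s['frame'])]);cv2.imwrite('pics/a4.png',im[:,:,::-1])
```

```text
t (array([295.29401709, 214.39316239]), ((296.5, 213.0), (18.0, 15.0), 90.0), (289, 204, 16, 19))
t (array([296.36      , 214.31428571]), ((297.5, 213.5), (17.0, 15.0), 90.0), (290, 205, 16, 18))
s (array([320.8046595 , 224.18369176]), ((321.0, 223.5), (15.0, 20.0), 90.0), (311, 216, 21, 16))
s (array([321.15811966, 225.29059829]), ((321.0, 224.5), (15.0, 20.0), 90.0), (311, 217, 21, 16))
[ 0.5122413  -0.29925862  0.0604724 ] 0.07168888818799311
[ 0.49542821 -0.43723712  0.05929016] 0.21060049266677713
angle -0.4871445321744276
[295.26840221 214.22815375]
[295.17420608 214.06732284]
[295.05975169 213.87190286]
[321.22214796 224.99563048]
[321.18433333 223.6932274 ]
[321.13846714 222.11351402]
```

View pics/a4.png

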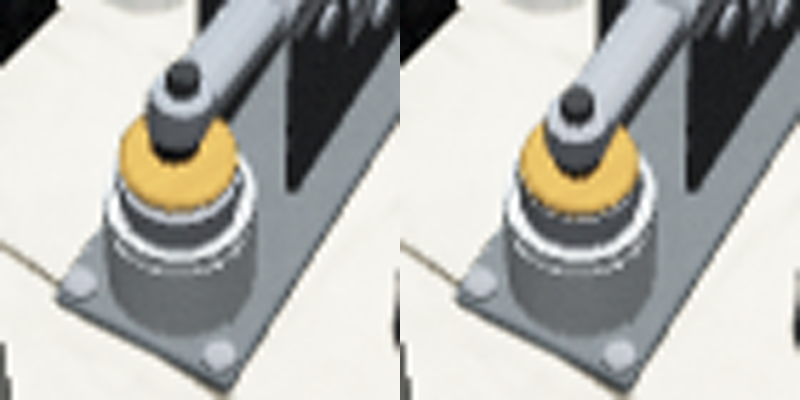

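Left is before, right is now: the jaw is lower, and the lid is about 1.1 px lower (roughly 4–5 mm) with its gap to the capsule gone. The handle rests at −0.5°, and the force faded, vanished, then hit a stiff stop, so it's locked. Next is the paddle.

Emit:
carry_out --targets '[255,-16.4,10.2,0,0,255,-16.4,10.2,0,0,255,-16.4,10.2,0,0,255,-16.4,10.2,0,0,255,-16.4,10.2,0,0,255,0,0,0,0,255,0,0,-25,0,255,0,0,-25,0,255,0,0,-25,0,255,0,0,-25,0,255,0,0,-25,0,255,0,0,-20,0,255,0,0,-10,0,255,0,0,0,0,255,0,0,0,0]'

```text
t: 12.15
eef_pos: [0.4208, -0.3332, 0.0706]
tool_rot: [0.0, 0.998, -0.059, 0.0]
contact_force: [0.2, -0.9, 0.7]
gripper_width: -0.001
grasp_force: 0.0
```

Run:
```python
from h import *
s=cam('side')
im=cv2.resize(s['frame'][90:240,330:480],(600,600));cv2.imwrite('pics/a5.png',im[:,:,::-1])
```

```text
(no output)
```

View pics/a5.png

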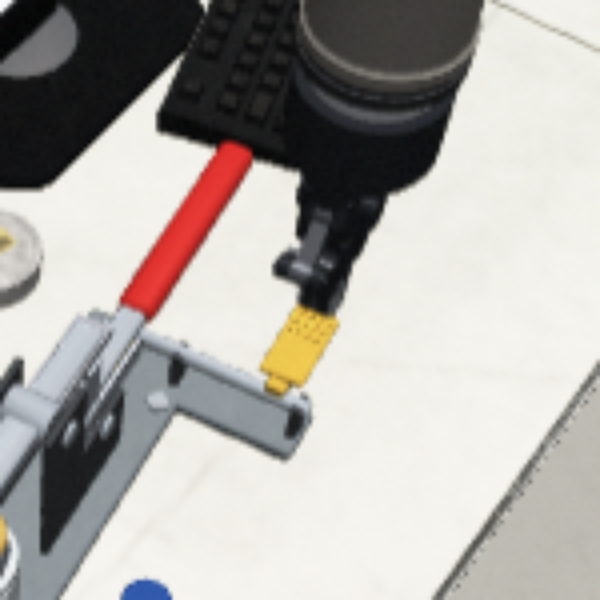

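The fingertips are just above the ribbed end of the paddle (crop 315,320), aside of the handle. I'll press.

Emit:
carry_out --targets '[255,0,0,-6,0,255,0,0,-6,0,255,0,0,-6,0,255,0,0,-3,0,255,0,0,-3,0,255,0,0,0,0]'

```text
t: 12.8
eef_pos: [0.4201, -0.3328, 0.046]
tool_rot: [-0.0, 0.998, -0.059, -0.0]
contact_force: [-0.2, -0.2, 0.9]
gripper_width: -0.003
grasp_force: 0.0
```

Emit:
carry_out --targets '[255,0,0,-3,0,255,0,0,-3,0,255,0,0,0,0]'

```text
t: 13.1
eef_pos: [0.4201, -0.3341, 0.0407]
tool_rot: [0.001, 0.998, -0.059, 0.0]
contact_force: [-3.5, -1.7, 6.9]
gripper_width: 0.003
grasp_force: 3.3
```

Emit:
carry_out --targets '[255,0,0,-3,0,255,0,0,-2,0,255,0,0,0,0]'

```text
t: 13.4
eef_pos: [0.42, -0.3347, 0.0358]
tool_rot: [0.001, 0.998, -0.06, 0.0]
contact_force: [-2.3, -3.0, 4.9]
gripper_width: 0.0
grasp_force: 3.0
```

Emit:
carry_out --targets '[255,0,0,-3,0,255,0,0,-2,0,255,0,0,0,0]'

```text
t: 13.7
eef_pos: [0.42, -0.3347, 0.0307]
tool_rot: [0.001, 0.998, -0.06, 0.0]
contact_force: [-2.4, -3.3, 4.4]
gripper_width: 0.001
grasp_force: 3.0
```

Emit:
carry_out --targets '[255,0,0,-3,0,255,0,0,-2,0,255,0,0,0,0]'

```text
t: 14.0
eef_pos: [0.4201, -0.334, 0.0254]
tool_rot: [0.001, 0.998, -0.059, 0.0]
contact_force: [-3.5, -4.8, 4.9]
gripper_width: 0.001
grasp_force: 3.3
```

```bash
cat > st.py <<'E'
from h import *
s=cam('side');m=cv2.inRange(cv2.cvtColor(s['frame'],cv2.COLOR_RGB2HSV),(0,150,60),(6,255,255));m[:90]=0;m[180:]=0;m[:,:345]=0;m[:,410:]=0
c=max(cv2.findContours(m,cv2.RETR_EXTERNAL,cv2.CHAIN_APPROX_NONE)[0],key=cv2.contourArea);print(cv2.minAreaRect(c),cv2.boundingRect(c))
E
python3 st.py
```

```text
((376.96893310546875, 136.66415405273438), (10.293255805969238, 58.59048843383789), 27.8240966796875) (360, 110, 34, 55)
```

Emit:
carry_out --targets '[255,0,0,-2,0,255,0,0,-2,0,255,0,0,0,0]'

```text
t: 14.35
eef_pos: [0.4203, -0.3339, 0.023]
tool_rot: [0.001, 0.998, -0.059, 0.0]
contact_force: [-5.8, -1.5, 20.9]
gripper_width: -0.003
grasp_force: 9.4
```

```bash
python3 st.py
python3 - <<'E'
from h import *
s=cam('side');a=cv2.resize(s['frame'][90:260,290:440],(400,453));t=cv2.resize(s['frame'][195:265,290:360],(400,453),interpolation=cv2.INTER_CUBIC)
cv2.imwrite('pics/a6.png',np.hstack([a,t])[:,:,::-1])
E
```

```text
((374.5918273925781, 130.47146606445312), (10.766366958618164, 65.5371322631836), 23.355562210083008) (358, 100, 34, 62)
```

View pics/a6.png

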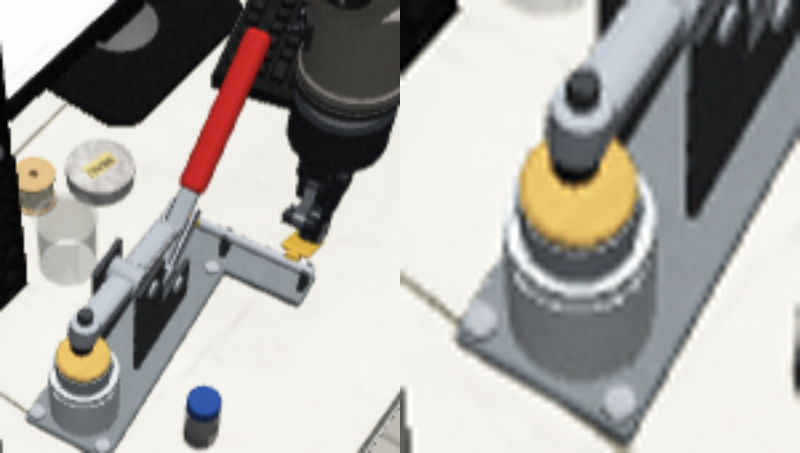

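The handle has been thrown up (left-crop tip at (258,38)), the paddle is fully down and the jaw is rising. I'll retreat straight up.

Emit:
carry_out --targets '[255,0,0,4,0,255,0,0,8,0,255,0,0,8,0,255,0,0,8,0,255,0,0,15,0,255,-5,0,20,0,255,-5,0,25,0,255,-5,0,30,0,255,-5,0,30,0,255,0,0,30,0,255,0,0,0,0,255,0,0,0,0,255,0,0,0,0,255,0,0,0,0]'

```text
t: 15.85
eef_pos: [0.3997, -0.3321, 0.198]
tool_rot: [-0.001, 0.998, -0.059, -0.001]
contact_force: [0.8, 0.5, -0.1]
gripper_width: 0.003
grasp_force: 0.0
```

```bash
python3 st.py
python3 - <<'E'
from h import *
s=cam('side');s0=cv2.imread('pics/side1.png')[:,:,::-1].copy()
for im in(s0,s['frame']):
    m=cv2.inRange(cv2.cvtColor(im,cv2.COLOR_RGB2HSV),(14,90,90),(28,255,255))[205:245,305:340]
    print('lid',cv2.boundingRect(m),cv2.moments(m)['m01']/cv2.moments(m)['m00']+205)
f=lambda x:cv2.resize(x[195:265,290:360],(380,380),interpolation=cv2.INTER_CUBIC)
cv2.imwrite('pics/a7.png',np.hstack([f(s0),f(s['frame'])])[:,:,::-1])
E
```

```text
((374.3213195800781, 130.76559448242188), (10.707588195800781, 65.5052490234375), 23.629377365112305) (358, 100, 34, 63)
lid (6, 11, 21, 16) 224.02764976958525
lid (6, 11, 21, 17) 225.0782608695652
```

View pics/a7.png

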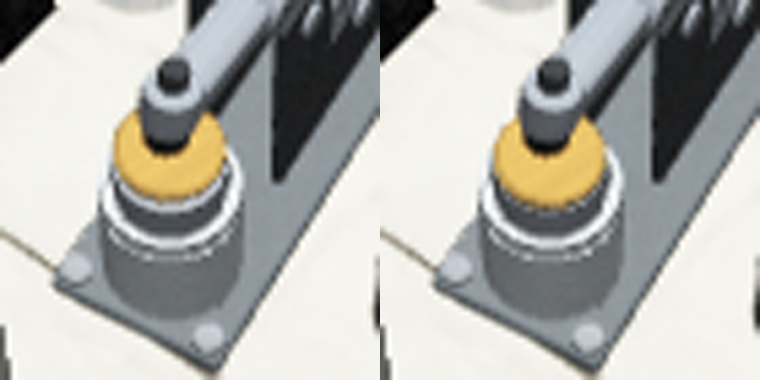

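The jaw is back to its open height, and the lid sits lower with no gap to the capsule, which is still in its nest. The handle is thrown off its lock and stable, and the robot is clear.

```bash
python3 -c "
from station import bot
print(bot.hand_in())"
```

```text
the job is handed in; nothing more can be done
None
```

The job is handed in after about 16 s of the 61 s allowed. The handle locked over centre with only gentle pressure, and the release lever sprang the jaw open. The capsule stands closed in its nest, with its lid measured about 4–5 mm lower (5 mm is fully home).

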